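Square up the sample cards and hold a bulldog clip open astride them

ROBOT

A 6-joint arm with a two-finger parallel gripper is mounted at the origin on a cart in front of the work surface, level with it; the furniture and walls round the work are solid. World frame = base frame: x ahead of the robot, y to its left, z up, the work surface at z = 0. Lengths are in m, angles in degrees, forces in N, time in s.
With the tool pointing down it reaches from about 0.275 to 0.725 m from the base axis. Payload 15.9 kg.
Tool frame: the origin (TCP) lies between the finger pads; the fingertips stand 22 mm ahead of it and the grasp point (between the pads) lies 3 mm ahead of it; z points along the fingers, y is the line along which they close (so a half turn about z gives the same grasp; the last joint's range is limited). The gripper opens to 85 mm and grips with 20 to 120 N. Pads are 22 mm wide; open, the fingers measure 114 mm over their backs; the gripper's body (76 mm by 85 mm) begins 54 mm behind the grasp point. The pads swing forward as they close: fully open they stand 13 mm farther back than shut.
Start: joints at [0, 12.198, -1.971, 75.831, 0, 90], TCP at [0.5, -0, 0.253] pointing down, gripper open.
Joint ranges: [-170.91, 170.91], [-42.67, 98.43], [-65.05, 77.54], [-120.47, 116.71], [-90, 82.35], [-180, 180]. Speed limits (degrees/s): [108.29, 108.29, 136.94, 147.25, 180, 180].

INTERFACE

Orientations are given as a 3x3 rotation matrix whose columns are the frame's x, y, z axes.
In Python, from station import * gives the robot as it stands. The module is installed in compiled form; this text tells all that it offers. Calls block until the motion is done:
- movep(position, orientation): joint-space move of the TCP to a pose.
- line_to(position, speed=0.15, orientation=None, threshold=None): straight line of the TCP; orientation=None keeps the orientation; speed is the mean speed in m/s. With threshold (N) it stops when the force on the tool has changed by that much, and returns True; else False.
- move_joints(angles): joint-space move.
- set_gripper(opening, grasp_force=None): opening from 0.0 (shut) to 1.0 (fully open); grasp_force is the grip in N (None keeps the last); returns when the fingers have stopped.
- sleep(seconds).
- ik(position, orientation): joint angles nearest the present ones, or None.
- get_state(): the state.
- snapshot(name): name is "scene" or "side" or "wrist"; returns a dict with "frame" (384x512x3 uint8, blue, green, red), "fx", "fy", "cx", "cy" (pixels), "dist_coeffs" ([k1, k2, p1, p2, k3] as OpenCV has them; the pictures are not rectified), "pose" (4x4, takes a point from camera to world coordinates). Camera axes: x right, y up, looking along -z (the intrinsics and any distortion apply to the point x, -y, -z); pixel columns grow to the right and rows downward; lengths in m; the calibration is good to about 2 mm. A picture is of the moment at which its call begins. There is no depth.
A pose or a line that the arm cannot do raises Unreachable and nothing moves.
- finish_job(): hands the job in; it is judged then, once.
Trained networks look in a picture, given as the dict that the camera call returned (one of the last four; its "shot" number tells which), for a name from the list of things; names that differ only in an ending like _2 or _b are one class to them, and where a whole thing is asked for, a point or a joint stands for the part that bears it (a point fixed in the world has none). Each returns a list of dicts, best first, with "score" (0 to 1); they miss things now and then, are a little off and sometimes report something else, mostly with a low value. They report only what shows in the picture. A call takes as long as a camera call. They do not tell look-alikes from the thing itself.
- recognise(picture, thing): "xyz" ([x, y, z] in m, in world coordinates, good to about 4 mm: the middle of the surface that is visible of it).
The state is a dict: "t": time; "joint_pos": joint angles; "qd": joint speeds; "joint_torque": joint torques, N m; "tcp_pos": TCP position; "ee_rot": TCP orientation; "contact_force": force on the tool from outside, world axes, zero at the start; "wrist_torque": the same for the moment, N m; "finger_gap": opening from 0.0 (shut) to 1.0 (fully open); "grip_force": force on a finger pad.
Only numpy, scipy, OpenCV 4.12 (cv2) and the standard library are available. Lean on these libraries where they do the work, as an engineer would, in place of code of your own. Each camera call takes 0.05 s, during which the arm holds its last target. There are 200 camera calls.

TASK

I'm about to add one more sample to the three stiff sample cards in the grey card stand. First push all three home along the stand so that their ends are square against its end wall; then take the red bulldog clip off the bookend and, with its levers squeezed fully together, bring it down over the middle of the cards' top edge, with one gaping jaw on each side of the set and touching nothing. Finish while still holding the clip wide open there, never let it bite the cards or drop it, and leave the mug, sticky notes and stapler where they are.

Things in the scene. Friction and masses are not known exactly. Their poses are not given: they have to be found in the camera images.
- rack: Grey card stand, fixed: an upright channel along its y axis on a base plate 84 x 138 x 6 mm. Origin: underside, on the channel's mid-plane; z up. Two side walls, x = +-5.25 to +-8.25 mm, up to z = 66 mm, run from y = -70 to +50 mm. An end wall 30 mm wide and 102 mm high closes the -y end (inner face y = -70 mm); the +y end is open and the cards stick out of it.
- rack_end (a point): Foot of the end wall's inner face, in the middle of the channel, 6 mm above the desk; axes like the stand's. The cards butt against this face when home.
- rack_top (a point): Middle of the set's top edge once the cards are home: 111 mm above the desk, 74 mm (+y) from the end wall, 4 mm (+y) from the stand's origin; axes like the stand's (y along the cards). The free ends of home cards are 74 mm further along +y, 28 mm past the side walls. The set is 9 mm thick and may lean 2 mm to either side in its 10.5 mm channel.
- card_oak_mid (a point): Centre of the light-wood sample card: rigid, 148 long (y) x 105 high (z) x 3 mm thick (x), 50 g, axes like the stand's. It stands on its long edge on the stand's base and slides along the channel; home, its centre is at y = +4 mm in the stand's frame. At the start each card is 12 to 36 mm short of home, each by its own amount, in any order across the channel.
- card_blue_mid (a point): Centre of the blue sample card, else the same as the light-wood one.
- card_green_mid (a point): Centre of the green sample card, else the same as the light-wood one.
- bookend: Dark steel L-shaped bookend, fixed, with three small notebooks (up to 103 mm high) standing against its +x side as far as x = 58 mm, y = +-74 mm. Origin: under the upright plate, which is 4 mm thick (x), 90 mm wide (y) and 130 mm high, its upper corners rounded.
- clip_mid (a point): Large red steel bulldog clip, 60 g: the middle of its pivot (spring barrel, 9 mm thick). z up; y along the pivot and the 64 mm wide jaws; x the way the levers are squeezed. Parked: jaws down, biting the top edge of the bookend's plate, levers up, pivot 22 mm above that edge, x square to the plate. Squeezed right open it has 28 mm of clear depth between pivot and lips, 21 mm wide or more.
- jaw_a_roll (a point): Middle of the rolled end (6 mm diameter, 40 mm long along the clip's y) of the lever on the clip's +x side. Parked: 41 mm above the pivot, 20 mm out, so 46 mm over both rolls. Squeezing the two rolls together along x opens the jaws: 6 N a side at first, 10 N at the stop, where they measure 19 mm over both and stand 45 mm above the pivot. Let go, the clip snaps shut.
- jaw_b_roll (a point): The same for the lever on the clip's -x side.
- jaw_a_lip (a point): Middle of the lower lip (2.6 mm thick, 64 mm long) of the jaw on the clip's +x side. Parked it is 36 mm below the pivot; wide open 33 mm below it, and the two lips are then 25 mm apart inside.
- jaw_b_lip (a point): The same for the jaw on the clip's -x side.
- jaw_a (a joint): Opening turn of the jaw on the clip's +x side, rad: 0 biting the bookend's plate, -0.056 fully shut, 0.30 wide open at its stop. Both jaws turn alike.
- jaw_b (a joint): The same for the jaw on the clip's -x side.
- mug: White mug, 95 mm high, 92 mm across plus handle; bystander. Origin: centre of its underside.
- sticky_notes: Block of white sticky notes, 77 x 77 x 13 mm; bystander. Origin: centre of its underside.
- stapler: Black stapler, 144 x 39 x 54 mm; bystander. Origin: centre of its underside.
Things that resemble listed ones, but are neither listed nor needed, are in the scene too. What is meant by the part that bears card_blue_mid is not yellow, and is the larger of those in its own colour.

How it is judged:
By the outcome, as a careful person would: the job done as asked, in the order asked, and still so for the second after the job is handed in, while the arm keeps its last pose, push and grip.
It also fails if it takes over 54 s, if anything falls off the work surface, if the arm or the gripper's body presses on something with over 40 N, if the wrist force passes 120 N, or if a joint passes its speed limit or range.

## Working session

There is one attempt and no reset: what is moved stays moved. The work goes in short steps, each a Python script; the robot and the scene stay as the last script left them, time stands still between calls to the robot, and variables do not carry over. Pictures are saved under pics/ and viewed, at most 13 in all, crops included, and the job is handed in when it is done.

```bash
mkdir -p pics; python3 - <<'E'
from station import *
import cv2,numpy as np
ims=[]
for n in ["scene","side"]:
    p=snapshot(n); cv2.imwrite(f"pics/{n}0.png",cv2.resize(p["frame"],(800,600)))
    print(n,p["fx"],p["cx"],p["dist_coeffs"],np.round(p["pose"],3).tolist())
    for t in ["rack","card_oak_mid","card_blue_mid","card_green_mid","bookend","clip_mid","jaw_a_roll","jaw_a_lip","mug","sticky_notes","stapler"]:
        print(t,[(np.round(d["xyz"],3).tolist(),round(d["score"],2)) for d in recognise(p,t)])
print(get_state()["t"])
E
```

```text
scene 399.0978997516283 256.967244900831 [-0.03990976  0.          0.          0.          0.        ] [[0.906, 0.333, -0.262, 0.16], [-0.424, 0.704, -0.57, -0.648], [-0.006, 0.627, 0.779, 1.169], [0.0, 0.0, 0.0, 1.0]]
rack [([0.543, 0.156, 0.005], 0.54)]
card_oak_mid []
card_blue_mid [([0.393, 0.283, 0.062], 0.84), ([0.559, 0.284, 0.087], 0.64)]
card_green_mid []
bookend [([0.566, -0.126, 0.084], 0.75), ([0.54, -0.1, 0.165], 0.2)]
clip_mid [([0.541, -0.1, 0.166], 0.69), ([0.559, 0.281, 0.088], 0.29)]
jaw_a_roll [([0.544, -0.101, 0.168], 0.48)]
jaw_a_lip [([0.54, -0.099, 0.17], 0.44), ([0.437, 0.433, 0.062], 0.21)]
mug [([0.434, 0.434, 0.061], 0.88), ([0.546, -0.095, 0.167], 0.73), ([0.522, -0.097, 0.161], 0.66)]
sticky_notes [([0.383, -0.05, 0.012], 0.63)]
stapler [([0.359, -0.2, 0.047], 0.82)]
side 494.0811813653065 258.9469203993625 [-0.04484176  0.          0.          0.          0.        ] [[-0.946, 0.198, -0.258, 0.143], [-0.325, -0.539, 0.777, 1.225], [0.015, 0.819, 0.574, 0.945], [0.0, 0.0, 0.0, 1.0]]
rack [([0.54, 0.207, 0.019], 0.92), ([0.563, 0.274, 0.085], 0.59)]
card_oak_mid [([0.566, 0.275, 0.081], 0.58)]
card_blue_mid [([0.664, 0.35, 0.035], 0.82)]
card_green_mid [([0.524, -0.085, 0.154], 0.51), ([0.579, 0.321, 0.099], 0.39)]
bookend [([0.559, -0.047, 0.067], 0.91), ([0.54, 0.202, 0.019], 0.39)]
clip_mid [([0.536, -0.084, 0.161], 0.51), ([0.431, 0.436, 0.059], 0.38)]
jaw_a_roll []
jaw_a_lip [([0.554, -0.083, 0.172], 0.46)]
mug [([0.565, 0.277, 0.081], 0.63), ([0.429, 0.437, 0.062], 0.61), ([0.532, -0.086, 0.161], 0.35)]
sticky_notes [([0.38, -0.031, 0.017], 0.7), ([0.542, 0.206, 0.02], 0.36)]
stapler [([0.358, -0.181, 0.028], 0.76), ([0.553, -0.084, 0.172], 0.25)]
1.2
```

View pics/scene0.png

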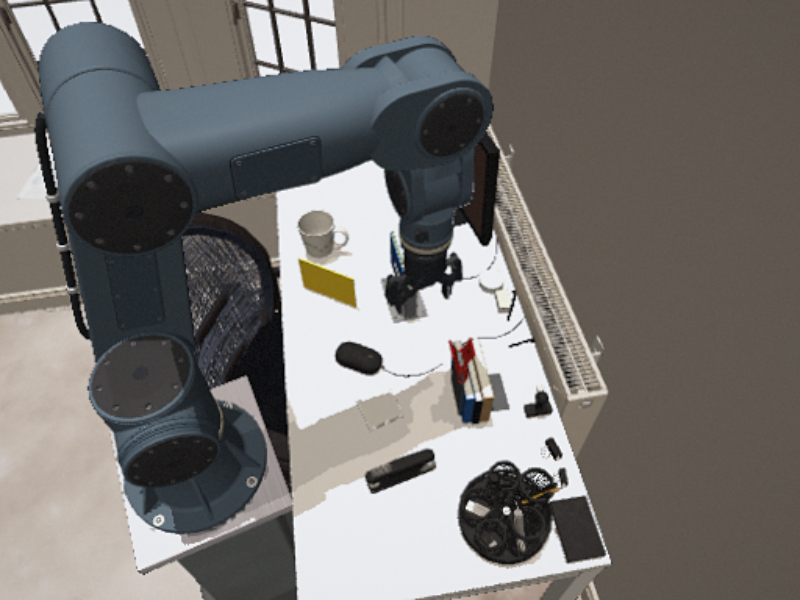

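View pics/side0.png

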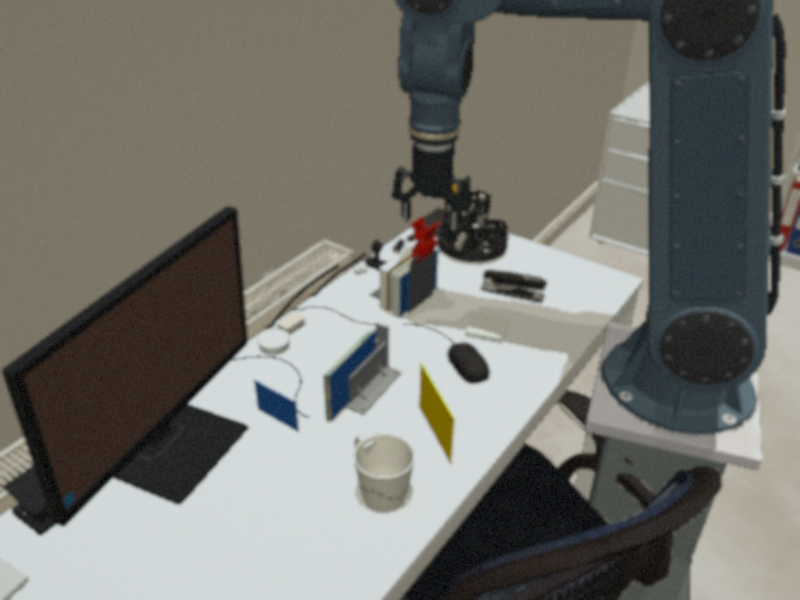

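The two views show the rack at side px (365,375) with blue, light and green cards sticking out towards world +y. The clip is at scene px (461,355) on the bookend. Things that could be taken for the blue card:
- Yellow card at scene (328,283): ruled out, it is yellow.
- Small blue card at side (277,405): ruled out, it is the smaller one.
- Blue card in the rack at side (352,380): this is the one.

Next I'll look from close up.

```bash
python3 - <<'E'
from station import *
import cv2,numpy as np
s=get_state(); R=np.array(s["ee_rot"]); print(np.round(R,3).tolist())
ims=[]
for k,pos in enumerate([[0.5,0.22,0.36],[0.5,-0.10,0.36]]):
    movep(pos,R)
    p=snapshot("wrist"); ims.append(p["frame"]); np.save(f"pics/w{k}.npy",p,allow_pickle=True)
    print(k,get_state()["t"],p["fx"],p["fy"],p["cx"],p["cy"],p["dist_coeffs"],np.round(p["pose"],3).tolist())
    for t in ["rack","card_oak_mid","card_blue_mid","card_green_mid","bookend","clip_mid","jaw_a_roll","jaw_a_lip"]:
        print(t,[(np.round(d["xyz"],3).tolist(),round(d["score"],2)) for d in recognise(p,t)])
    if k==1:
        q=snapshot("side"); np.save("pics/s1.npy",q,allow_pickle=True); q=snapshot("scene"); np.save("pics/c1.npy",q,allow_pickle=True)
    cv2.imwrite(f"pics/w{k}.png",cv2.resize(p["frame"],(800,600),interpolation=cv2.INTER_CUBIC))
E
```

```text
[[-0.0, 1.0, -0.0], [1.0, 0.0, 0.0], [0.0, -0.0, -1.0]]
0 2.2167 330.00897372563026 330.00897372563026 255.27165121444054 192.39250453945317 [-0.03999478  0.          0.          0.          0.        ] [[1.0, 0.0, 0.001, 0.5], [-0.0, 0.962, 0.273, 0.289], [-0.001, -0.273, 0.962, 0.481], [0.0, 0.0, 0.0, 1.0]]
rack [([0.546, 0.206, 0.005], 0.58)]
card_oak_mid [([0.564, 0.256, 0.113], 0.62)]
card_blue_mid [([0.558, 0.271, 0.089], 0.67), ([0.392, 0.289, 0.07], 0.63), ([0.664, 0.349, 0.045], 0.61)]
card_green_mid []
bookend [([0.578, -0.032, 0.062], 0.7)]
clip_mid [([0.539, 0.206, 0.005], 0.2)]
jaw_a_roll []
jaw_a_lip []
1 3.8833 330.00897372563026 330.00897372563026 255.27165121444054 192.39250453945317 [-0.03999478  0.          0.          0.          0.        ] [[1.0, -0.001, 0.0, 0.5], [0.001, 0.962, 0.273, -0.029], [-0.0, -0.273, 0.962, 0.481], [0.0, 0.0, 0.0, 1.0]]
rack []
card_oak_mid []
card_blue_mid [([0.542, -0.088, 0.171], 0.27)]
card_green_mid []
bookend []
clip_mid [([0.542, -0.089, 0.17], 0.95), ([0.555, -0.094, 0.175], 0.69)]
jaw_a_roll [([0.382, -0.044, 0.01], 0.39)]
jaw_a_lip [([0.552, -0.092, 0.175], 0.87)]
```

View pics/w0.png

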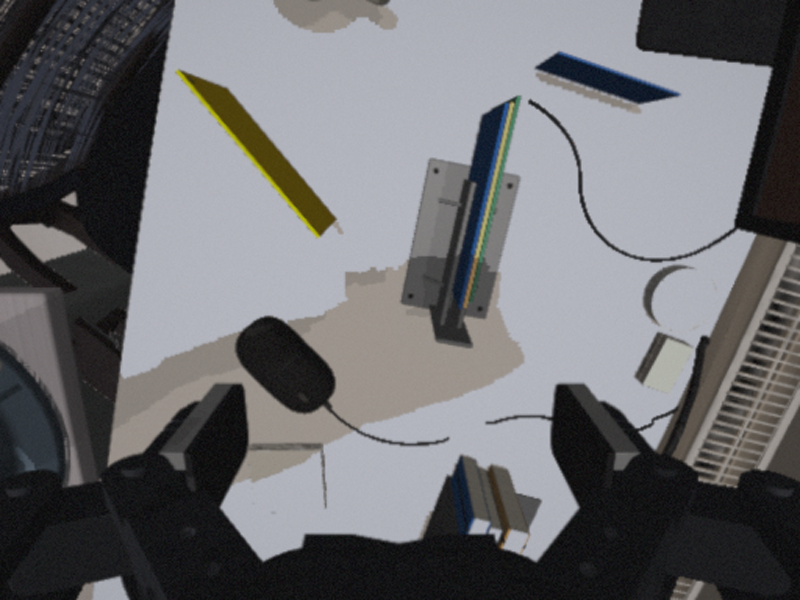

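View pics/w1.png

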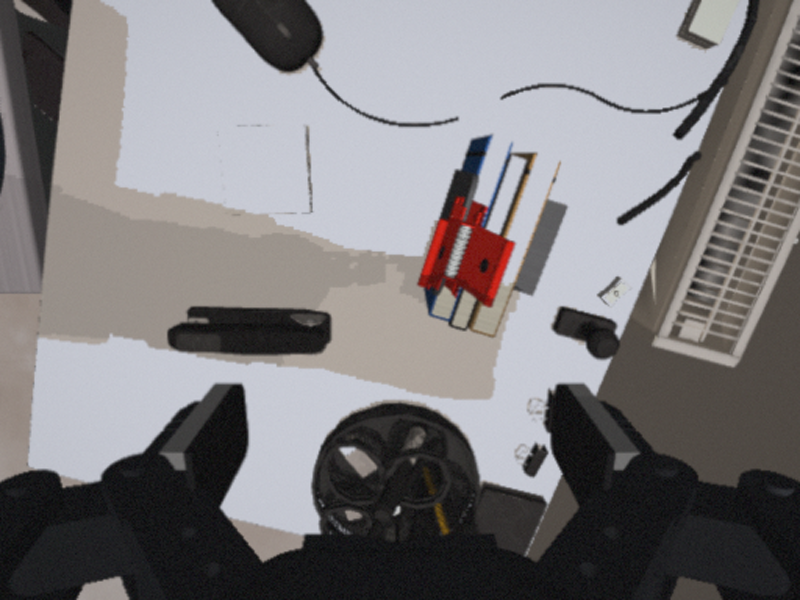

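Wrist view 0: rack base plate at (460,240), with blue, oak and green cards whose ends show at (500,100). The end wall is at (452,340). Wrist view 1: clip at (465,255). Next come enlarged crops of both.

```bash
python3 - <<'E'
import cv2,numpy as np
a=np.load("pics/w0.npy",allow_pickle=True).item()["frame"][50:230,240:350]
b=np.load("pics/w1.npy",allow_pickle=True).item()["frame"][75:225,240:370]
a=cv2.resize(a,None,fx=3.33,fy=3.33,interpolation=cv2.INTER_CUBIC);b=cv2.resize(b,None,fx=3.33,fy=3.33,interpolation=cv2.INTER_CUBIC)
c=np.zeros((600,800,3),np.uint8);c[:a.shape[0],:a.shape[1]]=a;c[:b.shape[0],367:367+b.shape[1]]=b[:, :433]
cv2.imwrite("pics/crop.png",c)
E
```

```text
(no output)
```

View pics/crop.png

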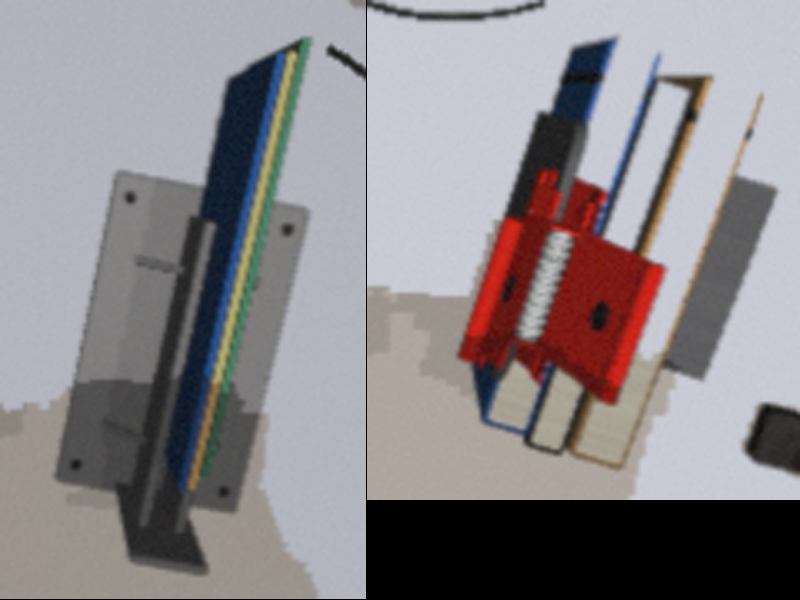

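The crop confirms the larger blue card in the rack, next to oak and green, and the clip on its plate with rolls and barrel resolved. Next I'll fit the poses.

```bash
cat > h.py <<'E'
import cv2,numpy as np
def K(p): return np.array([[p["fx"],0,p["cx"]],[0,p["fy"],p["cy"]],[0,0,1]])
def proj(p,X):
    T=np.linalg.inv(np.array(p["pose"])); X=np.atleast_2d(X)
    c=(T[:3,:3]@X.T).T+T[:3,3]; c=c*[1,-1,-1]
    return cv2.projectPoints(c.reshape(-1,1,3),np.zeros(3),np.zeros(3),K(p),np.array(p["dist_coeffs"]))[0].reshape(-1,2)
def at_z(p,uv,z):
    d=cv2.undistortPoints(np.array([[uv]],float),K(p),np.array(p["dist_coeffs"]))[0,0]
    T=np.array(p["pose"]); r=T[:3,:3]@np.array([d[0],-d[1],-1]); return T[:3,3]+r*(z-T[2,3])/r[2]
def rz(a): c,s=np.cos(a),np.sin(a); return np.array([[c,-s,0],[s,c,0],[0,0,1]])
E
python3 - <<'E'
from h import *
from scipy.optimize import least_squares
a=np.load("pics/w0.npy",allow_pickle=True).item(); b=np.load("pics/w1.npy",allow_pickle=True).item()
A=lambda x,y:np.array([x/3.33+240-.3,y/3.33+50-.3]); B=lambda x,y:np.array([(x-367)/3.33+240-.3,y/3.33+75-.3])
# rack: x,y,yaw, plate y-offset
obs=[A(117,172),A(309,210),A(57,480),A(236,512),A(132,556),A(207,570),A(190,218),A(215,225)]
def mod(v):
    o=v[3]
    L=np.array([[-42,69+o,6],[42,69+o,6],[-42,-69+o,6],[42,-69+o,6],[-15,-70,102],[15,-70,102],[-8.25,50,66],[-5.25,50,66]])/1000
    L[:4,1]=np.array([.069,.069,-.069,-.069])+o
    return proj(a,L@rz(v[2]).T+[v[0],v[1],0])
f=least_squares(lambda v:(mod(v)-obs).ravel(),[.55,.2,-.2,0],loss="soft_l1")
print("rack",f.x,np.degrees(f.x[2]));print(np.round(mod(f.x)-obs,1).tolist())
r=f.x
for n,u,w in [("blue",(283,55),(183,488)),("oak",(298,50),(193,489)),("green",(310,38),(207,478))]:
    for q in (u,w): 
        X=at_z(a,A(*q),.111); print(n,np.round(X,4),"local",np.round((rz(-r[2])@(X-[r[0],r[1],0]))*1000,1))
pts={k:at_z(b,B(*q),z) for k,q,z in [("a+",(660,265),.193),("a-",(612,400),.193),("b+",(515,222),.193),("b-",(465,358),.193),("s+",(560,235),.156),("s-",(530,338),.156)]}
for k,v in pts.items(): print(k,np.round(v,4))
c=sum(pts[k] for k in("a+","a-","b+","b-"))/4; print("clip centre",c,(pts["s+"]+pts["s-"])/2)
for i in "abs": d=pts[i+"+"]-pts[i+"-"]; print(i,np.linalg.norm(d),np.degrees(np.arctan2(-d[0],d[1])))
print(np.linalg.norm((pts["a+"]+pts["a-"]-pts["b+"]-pts["b-"])/2))
E
```

```text
rack [ 0.55569192  0.21710626 -0.18181287 -0.00617581] -10.417109892772599
[[-0.8, -0.6], [0.2, -0.7], [-0.8, 0.6], [0.1, 0.7], [-0.6, -0.3], [0.9, -0.4], [4.8, 1.6], [-0.3, -0.1]]
blue [0.5732 0.3226 0.111 ] local [ -1.9 106.9 111. ]
blue [0.5458 0.1792 0.111 ] local [ -2.9 -39.1 111. ]
oak [0.5779 0.3241 0.111 ] local [  2.5 109.3 111. ]
oak [0.5493 0.1788 0.111 ] local [  0.6 -38.8 111. ]
green [0.5815 0.3278 0.111 ] local [  5.4 113.5 111. ]
green [0.5541 0.1828 0.111 ] local [  4.6 -34.  111. ]
a+ [ 0.5639 -0.0761  0.193 ]
a- [ 0.5529 -0.1134  0.193 ]
b+ [ 0.5252 -0.0649  0.193 ]
b- [ 0.5125 -0.1016  0.193 ]
s+ [ 0.5418 -0.0733  0.156 ]
s- [ 0.5338 -0.1046  0.156 ]
clip centre [ 0.53862004 -0.08900003  0.193     ] [ 0.53780521 -0.08891314  0.156     ]
a 0.03880114946565216 -16.39030835949953
b 0.03879377633748593 -19.016166394236528
s 0.032305499294684216 -14.384492855957447
0.04117632724334093
```

```bash
cat >> h.py <<'E'
R0=np.array([[0,1,0],[1,0,0],[0,0,-1.]])
RK=np.array([.5557,.2171,0]); RY=np.radians(-10.6)
def rk(x,y,z): return (rz(RY)@np.array([x,y,0])/1000+RK+[0,0,z]).tolist()
E
python3 - <<'E'
from station import *
from h import *
set_gripper(0.0,40)
R=(rz(RY)@R0)
movep(rk(1,150,.25),R); line_to(rk(1,150,.092),.15)
print(get_state()["t"],get_state()["contact_force"])
print(line_to(rk(1,120,.092),.1,threshold=15))
hit=line_to(rk(1,76,.092),.03,threshold=8)
s=get_state(); P=np.array(s["tcp_pos"]); print(hit,s["t"],s["contact_force"],np.round(rz(-RY)@(P-RK)*1000,1))
p=snapshot("scene"); 
l=rz(-RY)@(P-RK)*1000
line_to(rk(1,l[1]+30,.092),.1); line_to(rk(1,l[1]+30,.25),.2)
movep(rk(-15,10,.30),R)
p=snapshot("wrist"); np.save("pics/w2.npy",p,allow_pickle=True); print(get_state()["t"])
uv=proj(p,[rk(0,78,.111),rk(0,-70,.111)]); print(uv)
c=p["frame"][0:300,180:420]; cv2.imwrite("pics/w2.png",cv2.resize(c,None,fx=2,fy=2,interpolation=cv2.INTER_CUBIC))
E
```

```text
8.1167 [0.26027824 0.21234863 0.88574306]
False
True 9.55 [1.68703649 4.79129863 0.93062846] [ 1.1 89.8 92.1]
11.6
[[272.32955171 100.31473283]
 [270.44652807 249.56490966]]
```

View pics/w2.png

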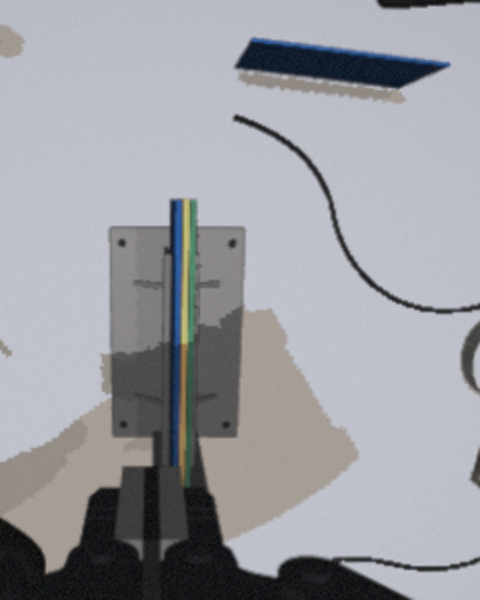

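All three free ends are flush at crop row 199 (raw 99.5, against 100.3 predicted for home). I'll do one firmer seating push, then go above the clip.

```bash
python3 - <<'E'
from station import *
from h import *
R=(rz(RY)@R0)
movep(rk(0,118,.25),R); line_to(rk(0,118,.092),.2)
hit=line_to(rk(0,80,.092),.03,threshold=15)
s=get_state(); P=np.array(s["tcp_pos"]); print(hit,s["t"],s["contact_force"],np.round(rz(-RY)@(P-RK)*1000,1))
line_to(rk(0,120,.092),.1); line_to(rk(0,120,.25),.2)
movep(rk(-25,60,.32),R); set_gripper(1.0)
p=snapshot("wrist"); np.save("pics/w3.npy",p,allow_pickle=True)
Y=np.radians(-17); Rc=rz(Y)@R0
movep([.538,-.089,.285],Rc)
q=snapshot("wrist"); np.save("pics/w4.npy",q,allow_pickle=True); q2=snapshot("side"); np.save("pics/s4.npy",q2,allow_pickle=True)
print(get_state()["t"], recognise(q,"clip_mid"))
def crop(im,x0,y0,w,h,f): return cv2.resize(im[y0:y0+h,x0:x0+w],None,fx=f,fy=f,interpolation=cv2.INTER_CUBIC)
uv=proj(p,[rk(0,78,.111),rk(0,-70,.111)]); print(uv)
for X in ([.538,-.089,.193],[.538,-.089,.156]): print(proj(q,X),proj(q2,X))
c=np.hstack([crop(p["frame"],190,70,120,200,3),crop(q["frame"],180,60,146,200,3)]);print(c.shape); cv2.imwrite("pics/c34.png",c)
E
```

```text
True 14.0167 [0.36773593 5.09108381 0.79499919] [ 0.3 89.5 92.4]
18.2083 [{'xyz': [0.5373, -0.0907, 0.1779], 'score': 0.8}]
[[280.42846931 152.29492607]
 [277.63842409 282.5272661 ]]
[[255.60778714 206.66405348]] [[272.17863068 142.41188392]]
[[255.58274539 191.91268373]] [[271.82504901 152.62904368]]
(600, 798, 3)
```

View pics/c34.png

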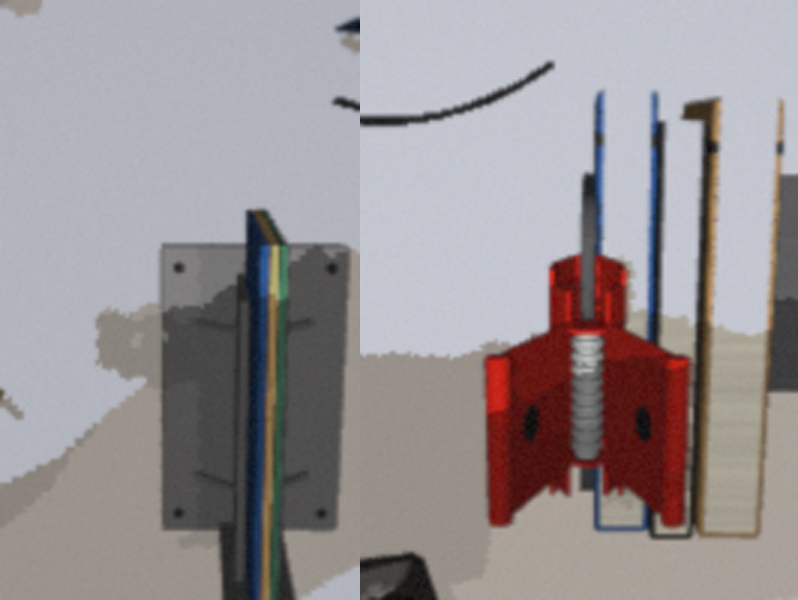

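The set is square and unmoved. The clip is centred under the gripper: rolls at crop (500,440) and (676,440), x error under 0.5 mm. Next I'll grasp it.

```bash
python3 - <<'E'
from station import *
from h import *
Rc=rz(np.radians(-17))@R0
line_to([.5384,-.089,.198],.12,threshold=10)
print(get_state()["contact_force"])
set_gripper(0.0,40)
s=get_state(); print(s["t"],s["finger_gap"]*85,s["grip_force"],s["contact_force"],s["tcp_pos"])
p=snapshot("side");np.save("pics/s5.npy",p,allow_pickle=True); print(proj(p,[.5384,-.089,.15]))
cv2.imwrite("pics/s5.png",cv2.resize(p["frame"][80:230,190:350],None,fx=4,fy=4,interpolation=cv2.INTER_CUBIC))
E
```

```text
[ 0.25432841  0.51037486 -0.11915928]
19.7667 16.625674059624533 40.18859624862671 [ 0.5978024  -0.03557369 -1.26871367] [ 0.53838728 -0.08900595  0.19798482]
[[271.64940434 154.23845703]]
```

View pics/s5.png

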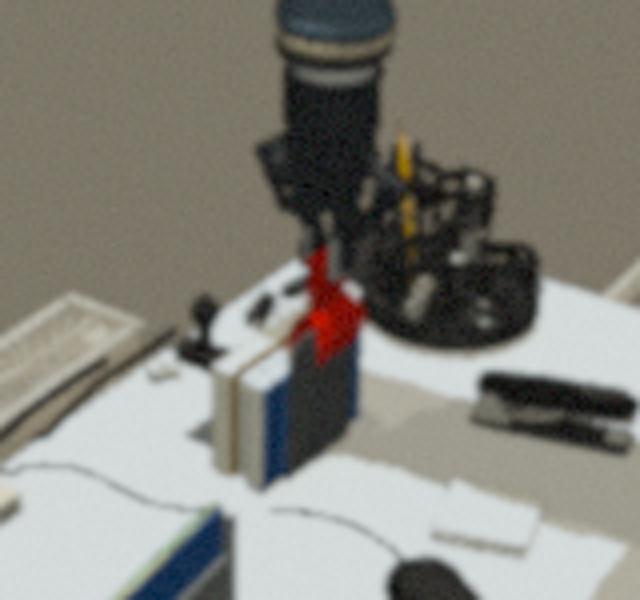

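```bash
python3 - <<'E'
from station import *
from h import *
print(line_to([.5384,-.089,.30],.1,threshold=15), get_state()["finger_gap"],get_state()["grip_force"])
R=rz(RY)@R0
x=rk(0,4,.26); movep(x,R)
s=get_state(); print(s["t"],s["finger_gap"]*85,s["grip_force"],s["contact_force"],s["tcp_pos"],x)
ims=[]
for n in("wrist","side","scene"):
    p=snapshot(n);np.save(f"pics/{n}6.npy",p,allow_pickle=True)
    print(n,[(k,recognise(p,k)[:2]) for k in("clip_mid","jaw_a_lip")])
    P=np.array([x[:2]+[z] for z in(.26-.001,.26-.046,.26-.079)]);u=proj(p,P);print(u.round(1).tolist())
    c=u[1]+([0,15] if n=="wrist" else [0,10]); h,w=(150,133) if n=="wrist" else (75,66)
    x0,y0=int(np.clip(c[0]-w/2,0,512-w)),int(np.clip(c[1]-h/2,0,384-h)); print(x0,y0)
    ims.append(cv2.resize(p["frame"][y0:y0+h,x0:x0+w],(266,300),interpolation=cv2.INTER_CUBIC) if 0 else cv2.resize(p["frame"][y0:y0+h,x0:x0+w],None,fx=600/h*1.0 if n!="wrist" else 4,fy=600/h if n!="wrist" else 4,interpolation=cv2.INTER_CUBIC))
c=np.hstack([cv2.resize(i,(266,300)) if 0 else cv2.resize(i,None,fx=.5,fy=.5,interpolation=cv2.INTER_AREA) for i in ims]);print(c.shape);cv2.imwrite("pics/c6.png",c)
E
```

```text
False 0.1921740002084433 40.18856763839722
22.175 16.42843573897762 40.18802046775818 [-0.77571952 -1.15763525 -1.12591568] [0.55672653 0.21998226 0.26017327] [0.5564358054024509, 0.2210317413965982, 0.26]
wrist [('clip_mid', [{'xyz': [0.555, 0.2269, 0.2183], 'score': 0.75}]), ('jaw_a_lip', [{'xyz': [0.5673, 0.2268, 0.2261], 'score': 0.9}])]
[[254.6, 271.2], [254.8, 229.8], [254.9, 210.2]]
188 169
side [('clip_mid', [{'xyz': [0.5483, 0.2273, 0.2056], 'score': 0.84}]), ('jaw_a_lip', [{'xyz': [0.5669, 0.2353, 0.2137], 'score': 0.71}])]
[[229.9, 173.0], [230.2, 187.4], [230.4, 197.6]]
197 159
scene [('clip_mid', [{'xyz': [0.5505, 0.2071, 0.2068], 'score': 0.71}, {'xyz': [0.3605, -0.1993, 0.0466], 'score': 0.36}]), ('jaw_a_lip', [{'xyz': [0.5561, 0.2064, 0.2252], 'score': 0.52}])]
[[255.7, 137.6], [255.9, 147.4], [255.9, 154.2]]
222 119
(300, 794, 3)
```

View pics/c6.png

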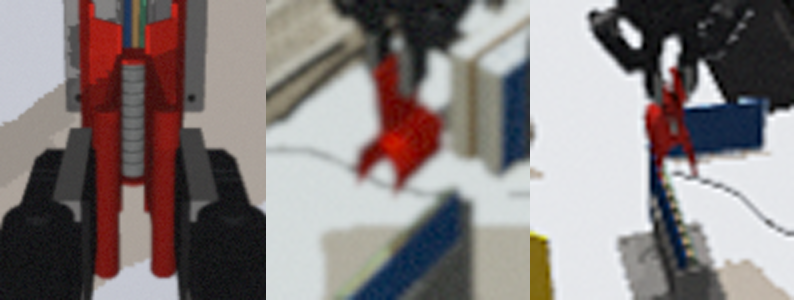

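The clip is upright and wide open. The barrel is at wrist px (254.8,230), as predicted. Before going over the cards I'll check lip height against the model and descend to just above them.

```bash
python3 - <<'E'
from station import *
from h import *
for n in("side6","scene6"):
    p=np.load(f"pics/{n}.npy",allow_pickle=True).item(); o=np.array([.55673,.21998,0])
    for y in(32,-32): print(n,y,proj(p,np.array([o+rz(RY)@[x/1000,y/1000,0]+[0,0,.26-.079] for x in(-14,14)])).round(1).tolist())
line_to(rk(0,4,.203),.08,orientation=rz(RY)@R0,threshold=10); sleep(.3)
s=get_state();P=np.array(s["tcp_pos"]);print(s["t"],np.round(rz(-RY)@(P-RK)*1000,1),s["grip_force"],s["contact_force"])
ims=[]
for n in("wrist","side","scene"):
    p=snapshot(n);np.save(f"pics/{n}7.npy",p,allow_pickle=True)
    c=proj(p,rk(0,4,.13))[0].round(1);h,w,f=(150,133,4) if n=="wrist" else(75,66,4)
    x0,y0=int(c[0]-w/2),int(min(c[1]-h/2,384-h));print(n,c,x0,y0)
    g=p["frame"][y0:y0+h,x0:x0+w];ims.append(cv2.resize(g,(266,300),interpolation=cv2.INTER_CUBIC))
    for y in(32,-32): print(y,"lips",proj(p,np.array([rk(x,4+y,.203-.079) for x in(-14,14)])).round(1).tolist(),"card",proj(p,np.array([rk(x,4+y,.111) for x in(-4.5,4.5)])).round(1).tolist())
cv2.imwrite("pics/c7.png",np.hstack(ims))
E
```

```text
side6 32 [[228.4, 204.9], [219.5, 201.7]]
side6 -32 [[241.1, 193.0], [232.3, 190.1]]
scene6 32 [[249.9, 148.7], [257.7, 147.2]]
scene6 -32 [[254.5, 161.8], [262.5, 160.2]]
23.7917 [1.000e-01 4.100e+00 2.033e+02] 40.18802225589752 [ 0.28693853  0.02263654 -0.3558917 ]
wrist [255.5 214.9] 189 139
32 lips [[232.8, 162.6], [278.2, 162.6]] card [[248.6, 158.9], [262.3, 158.9]]
-32 lips [[234.6, 256.9], [276.3, 256.9]] card [[249.1, 248.5], [261.8, 248.5]]
side [230.7 212.8] 197 175
32 lips [[228.8, 222.3], [220.1, 219.1]] card [[226.0, 225.0], [223.2, 223.9]]
-32 lips [[241.2, 210.1], [232.6, 207.1]] card [[238.3, 212.8], [235.6, 211.8]]
scene [256.  164.3] 223 126
32 lips [[250.1, 159.8], [257.6, 158.3]] card [[252.7, 161.8], [255.1, 161.3]]
-32 lips [[254.4, 172.8], [262.2, 171.2]] card [[257.1, 174.7], [259.6, 174.2]]
```

View pics/c7.png

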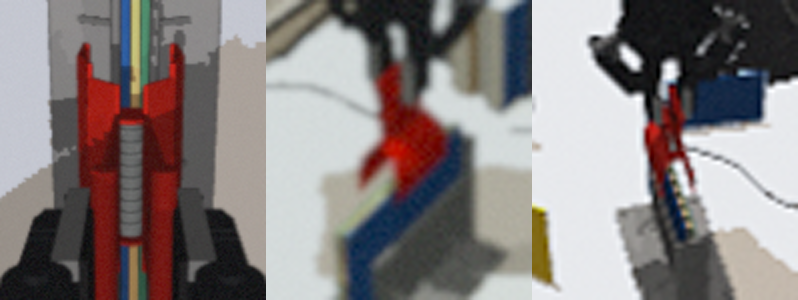

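The set runs between the open jaws, within 1 mm of centre: cards at crop x 120–149, jaws at 83 and 178. Next I'll lower it.

```bash
python3 - <<'E'
from station import *
from h import *
line_to(rk(.5,4,.203),.05)
print(line_to(rk(.5,4,.174),.04,threshold=4)); sleep(.4)
s=get_state();P=np.array(s["tcp_pos"]);print(s["t"],np.round(rz(-RY)@(P-RK)*1000,1),s["finger_gap"]*85,s["grip_force"],s["contact_force"])
ims=[]
for n in("wrist","side","scene"):
    p=snapshot(n)
    c=proj(p,rk(0,4,.11))[0];h,w=(150,133) if n=="wrist" else(75,66)
    x0,y0=int(c[0]-w/2),int(min(c[1]-h/2,384-h))
    ims.append(cv2.resize(p["frame"][y0:y0+h,x0:x0+w],(266,300),interpolation=cv2.INTER_CUBIC))
cv2.imwrite("pics/c8.png",np.hstack(ims))
E
```

```text
False
25.4667 [  0.5   4.  174.1] 16.59545369083999 40.187827348709106 [ 0.58191995  0.29550168 -1.21446419]
```

View pics/c8.png

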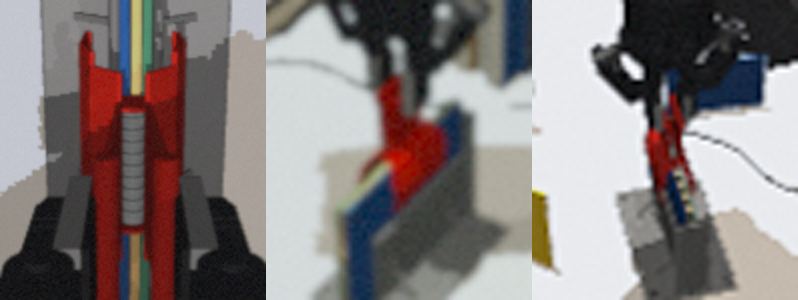

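The jaws straddle the set with gaps on both sides and no contact force. The cards are still home, so I'm handing in.

```bash
python3 -c "
from station import *
print(finish_job())"
```

```text
the job is handed in; nothing more can be done
None
```

I handed the job in at about 26 s of the 54 s: all three cards are home against the end wall, and the red clip is held wide open over the middle of their top edge, touching nothing as far as the pictures and wrist force show.

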